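Find a boom's balance point on a ridge and hang its clip there

TASK

Find where the ballasted boom balances and mark the place with its hanger clip. Lay the boom along the balance rest with its middle over the ridge and let go, so that its heavy capped end sinks onto a stop; then take it again and slide it along over the ridge, bit by bit, until it tips up and lies level on the ridge alone when let go. Finally set the hanger clip astride the level boom, directly above the ridge, and leave boom and clip balanced there, without disturbing the other things on the bench.

Things in the scene. Friction and masses are not known exactly. Their poses are not given: they have to be found in the camera images.
- rest: Balance rest, fixed: grey base plate 150 x 60 x 12 mm (long side = its x), a narrow steel ridge across its middle, and two dark stop posts at x = +45 and -45 mm, 16 mm wide in y, rounded tops 6 mm below the ridge top. Origin at the centre of its underside, z up. Both ends are alike: the boom may lie either way round.
- ridge (a point): Centre of the ridge's flat top, 60 mm above the bench; x along the rest (as the boom lies and slides), y across, z up. The flat is 16 mm long in x: with its centre of gravity over it the boom lies level, else it sinks about 0.16 rad onto a stop (it may rock for a second or two). Cheeks on both sides stand 9 mm above the flat, 26 mm apart inside, and guide the 20 mm wide boom.
- boom: Ballasted boom: aluminium tube along its own x, from -100 to +90 mm, 20 mm wide, 26 high, about 0.45 kg. Head end (+x): 24 mm long black cap and a steel stub 12 mm thick standing 10 mm out. Tail end (-x): thin black edge only. Hidden fixed ballast puts the centre of gravity 14 to 31 mm from the origin towards the head, differently each time. Origin on the underside, z up.
- boom_mid (a point): A point in the boom, half-way up (13 mm above its underside), above the boom's origin: 100 mm from the tail face and 90 mm from the head face. Axes as the boom: x towards the head, y across, z up; the tilt of x shows how the boom lies on the rest.
- clip: Hanger clip, 50 g: plain steel inverted channel 60 mm long (its x), 32 wide, with an upright eye loop on top, 60 mm high in all. It stands on two legs 10 mm long, 26 mm apart inside, to sit astride the 20 mm wide boom with 3 mm play each side. Origin at the centre of its underside (at the legs' feet), z up; seated, it is 10 mm below the boom's top face.
- clip_loop (a point): The place to grip the clip: centre of the eye loop, 42 mm above the feet of the legs. The loop is 30 mm long (along the clip's x), 10 mm thick (y) and reaches from 14 to 60 mm above the feet.
- spudger: Bystander: a thin green plastic pry stick, 126 mm long, lying on the bench.
- tape: Bystander: a roll of amber tape, 69 mm across, 12 mm high, lying flat.
- marker: Bystander: a black marker pen, 131 mm long, 15 mm thick, lying on the bench.
- terminal_block: Bystander: a green terminal block, 22 x 36 x 17 mm.
- loupe: Bystander: a black eye loupe standing on its rim, 34 mm across, 27 mm high.
Mind the look-alikes: they are no part of the job. Leave any red look-alike of the boom alone.

How it is judged (in metres and radians):
On the way, in this order (a step that is already met when the one before it is completed fails the run):
1. the boom lies along the rest over the ridge, let go, with one end sunk onto a stop (contact force between boom and rest above 0.5 N and contact force between the fingers and boom below 0.05 N and z of boom_mid in the frame of ridge above 0.005 m and angle between the x axis of boom_mid and the x axis of ridge, either way round below 0.3 rad and y of boom_mid in the frame of ridge between -0.012 and 0.012 m and distance between clip_loop and boom_mid above 0.1 m and linear speed of boom below 0.01 m/s and angular speed of boom below 0.05 rad/s and angle between boom_mid's own z axis and vertical between 0.1 and 0.35 rad), for 0.2 s.
2. the boom alone, let go and without the clip, lies level on the ridge (contact force between boom and rest above 0.5 N and contact force between the fingers and boom below 0.05 N and z of boom_mid in the frame of ridge above 0.005 m and angle between the x axis of boom_mid and the x axis of ridge, either way round below 0.3 rad and y of boom_mid in the frame of ridge between -0.012 and 0.012 m and distance between clip_loop and boom_mid above 0.1 m and linear speed of boom below 0.01 m/s and angular speed of boom below 0.05 rad/s and angle between boom_mid's own z axis and vertical below 0.035 rad), for 0.3 s.
At the end, for the whole second after the job is handed in: The boom rests on the ridge alone, level within 2 degrees and still; the clip sits fully down astride it (legs either side, in line within 8 degrees), its middle within 6 mm of the middle of the ridge along the rest; both are let go (contact force between boom and rest above 0.5 N and contact force between the fingers and boom below 0.05 N and z of boom_mid in the frame of ridge above 0.005 m and angle between the x axis of boom_mid and the x axis of ridge, either way round below 0.3 rad and y of boom_mid in the frame of ridge between -0.012 and 0.012 m and angle between boom_mid's own z axis and vertical below 0.035 rad and linear speed of each of boom, clip below 0.01 m/s and angular speed of boom below 0.05 rad/s and x of clip_loop in the frame of ridge between -0.006 and 0.006 m and y of clip_loop in the frame of boom_mid between -0.004 and 0.004 m and z of clip in the frame of boom between 0.013 and 0.019 m and angle between the x axis of clip and the x axis of boom, either way round below 0.15 rad and angle between clip_loop's own z axis and vertical below 0.08 rad and contact force between clip and boom above 0.1 N and contact force between the fingers and clip below 0.05 N); the robot touches nothing.
It fails at once if a bystander (spudger, tape, marker, terminal block, loupe) was moved by more than 20 mm (distance of any of spudger, tape, marker, terminal_block, loupe from where it was at the start of the episode above 0.02 m).
It also fails if it takes over 72 s, if anything falls off the work surface, if the arm or the gripper's body presses on something with over 40 N, if the wrist force passes 120 N, or if a joint passes its speed limit or range.

ROBOT

A 6-joint arm with a two-finger parallel gripper is mounted at the origin on a cart in front of the work surface, level with it; the furniture and walls round the work are solid. World frame = base frame: x ahead of the robot, y to its left, z up, the work surface at z = 0. Lengths are in mm, angles in rad, forces in N, time in s.
With the tool pointing down it reaches from about 350 to 975 mm from the base axis. Payload 7.1 kg.
Tool frame: the origin (TCP) lies at the very end of the fingers, on their centre line; the grasp point (between the pads) lies 19 mm behind it; z points along the fingers, y is the line along which they close (so a half turn about z gives the same grasp; the last joint's range is limited). The gripper opens to 88 mm and grips with 3 to 60 N. Pads are 20 mm wide; open, the fingers measure 115 mm over their backs; the gripper's body (75 mm by 178 mm) begins 61 mm behind the grasp point.
Start: joints at [1.318, 0.423, 1.63, -0, 1.089, -0.019], TCP at [144.766, 607.986, 222.675] pointing down, gripper open.
Joint ranges: [-3, 3], [-0.9, 2.11], [0.09, 2.58], [-1.31, 4.45], [0.11, 2.69], [-2.54, 2.54]. Speed limits (rad/s): [2.39, 2.39, 3.01, 3.14, 3.14, 3.14].

INTERFACE

Orientations are given as a rotation vector (axis times angle).
In Python, from workcell import * gives the robot as it stands.
- The arm moves only by the tool step_arm, never from a script. Its argument "deltas" is a list of rows, each a list of 3 entries, a list of its own where there are three numbers: the shift along the tool's x, y, z in units of 300 mm (1.0 is 300 mm), then the turn, a rotation vector about the tool's x, y, z in units of 1.5 rad (1.0 is 1.5 rad), then the gripper command: -1 is shut, 1 is fully open, values between are in proportion. In form: [[[dx, dy, dz], [rx, ry, rz], gripper], ...]. A call has 1 to 20 rows; each row is the pose to reach, as a shift and turn from the pose commanded when the call began, along the tool's axes at that moment; what a row does not reach only later rows make up. A row lasts 1/12 s, in which the tool goes at most 41.7 mm and 7.16 degrees, less where a joint would pass 70% of its speed; a pose out of reach is approached as far as the arm can. A call with a number of a shift or a turn outside -1 to 1 is refused whole. A call with a gripper value outside its range is refused whole. The fingers move at their own pace and stop on an object; the grip force is fixed at half the most. Time passes only in rows, so rows that repeat a pose let the fingers close. It gives the time, the measured TCP pose, the force, the opening and the grip force at its end, in the units of the state.
- get_obs(): the state, without advancing time (a new reading comes with each control period).
- get_image(name): name is "scene" or "top"; returns a dict with "pixels" (400x640x3 uint8, red, green, blue), "fx", "fy", "cx", "cy" (pixels), "T" (4x4, takes a point from camera to world coordinates). Camera axes: x right, y down, z forward; pixel columns grow to the right and rows downward; lengths in mm; the calibration is good to about 2 mm. A picture is of the moment at which its call begins. There is no depth.
- close_job(): hands the job in; it is judged then, once.
The state is a dict: "t": time; "qpos": joint angles; "qvel": joint speeds; "joint_torque": joint torques, N m; "ee_pos": TCP position; "orientation": TCP orientation; "ft_force": force on the tool from outside, world axes, zero at the start; "moment": the same for the moment, N m; "width": finger opening in mm; "grasp_force": force on a finger pad.
Only numpy, scipy, OpenCV 4.12 (cv2) and the standard library are available. Lean on these libraries where they do the work, as an engineer would, in place of code of your own. Each camera call takes 0.05 s, during which the arm holds its last target. There are 200 camera calls.

## Working session

There is one attempt and no reset: what is moved stays moved. The work goes in short steps, Python scripts to look and compute and a tool call to move; the robot and the scene stay as the last step left them, time stands still between calls to the robot, and variables do not carry over. Pictures are saved under pics/ and viewed, at most 10 in all, crops included, and the job is handed in when it is done.

Besides the shell and the picture viewer there is one more tool, called after "Emit:" as name(argument=value, ...) on one line, values as JSON. step_arm: Moves the arm, as the interface text tells. Its arguments: {"type":"object","properties":{"deltas":{"type":"array","items":{"type":"array"}}},"required":["deltas"]}

```bash
mkdir -p pics; ls; python3 - <<'E'
from workcell import *
import cv2
o=get_obs();print(o)
for n in("scene","top"):
    i=get_image(n);cv2.imwrite(f"pics/{n}0.png",i["pixels"][:,:,::-1]);print(n,i["fx"],i["fy"],i["cx"],i["cy"],i["T"])
E
```

```text
pics
{'t': 0.0, 'qpos': array([ 1.31801363e+00,  4.23846601e-01,  1.63071103e+00, -2.15746959e-05,
        1.08859488e+00, -1.90065858e-02]), 'qvel': array([-0.00088058,  0.00087059, -0.0005509 ,  0.00059196,  0.00153918,
       -0.00034096]), 'joint_torque': array([ 2.43474795e-03, -5.44635057e+01, -2.73666698e+01,  6.43744273e-02,
        2.28651072e-02, -1.28777656e-04]), 'ee_pos': array([144.62467456, 607.44946178, 221.88984337]), 'orientation': array([-3.66340849e-01, -3.11996540e+00,  2.43153894e-03]), 'ft_force': array([-0.09155338, -0.35131663,  0.15708372]), 'moment': array([ 0.03764051, -0.00633023,  0.02868769]), 'grasp_force': 0.0, 'width': 87.90919363606912}
scene 414.80010424569616 414.80010424569616 320.8488438059873 198.78087951648553 [[ 7.20047292e-01 -4.01277594e-01  5.66134427e-01 -3.29183120e+02]
 [-6.93655871e-01 -3.93502420e-01  6.03321952e-01 -8.19391902e+02]
 [-1.93243146e-02 -8.27122807e-01 -5.61688911e-01  8.90285791e+02]
 [ 0.00000000e+00  0.00000000e+00  0.00000000e+00  1.00000000e+00]]
top 379.48433647704746 379.48433647704746 322.3632046391493 199.90622439551277 [[ 1.09413275e-02 -9.98590049e-01  5.19442112e-02  4.52146266e+02]
 [-9.99886979e-01 -1.03903121e-02  1.08660551e-02  6.17093127e+01]
 [-1.03110179e-02 -5.20572295e-02 -9.98590871e-01  1.32930386e+03]
 [ 0.00000000e+00  0.00000000e+00  0.00000000e+00  1.00000000e+00]]
```

View pics/scene0.png

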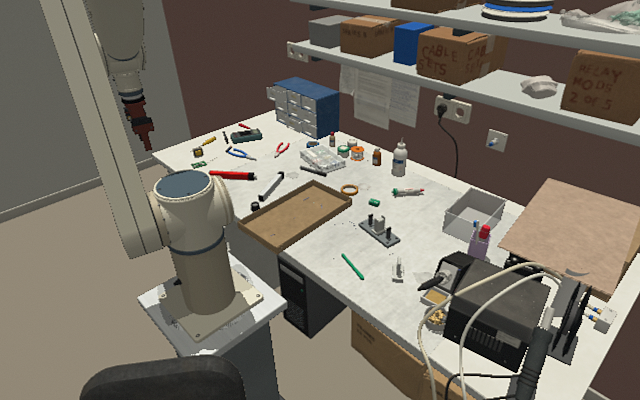

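View pics/top0.png

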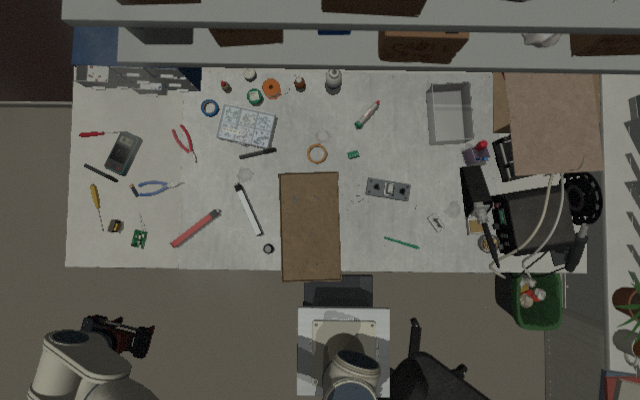

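The boom is probably the silver bar at top (248,210). The red bar at (195,228) is the look-alike. The rest is at (388,188) and the clip at (435,222). I'll enlarge these to confirm.

```bash
python3 - <<'E'
import cv2,numpy as np
t=cv2.imread("pics/top0.png");s=cv2.imread("pics/scene0.png")
f=lambda im,x,y,w,h:cv2.resize(im[y:y+h,x:x+w],(400,300),interpolation=cv2.INTER_CUBIC)
cv2.imwrite("pics/m1.png",np.vstack([np.hstack([f(t,205,172,100,75),f(t,355,160,100,75)]),np.hstack([f(s,230,160,80,60),f(s,340,205,100,75)])]))
E
```

```text
(no output)
```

View pics/m1.png

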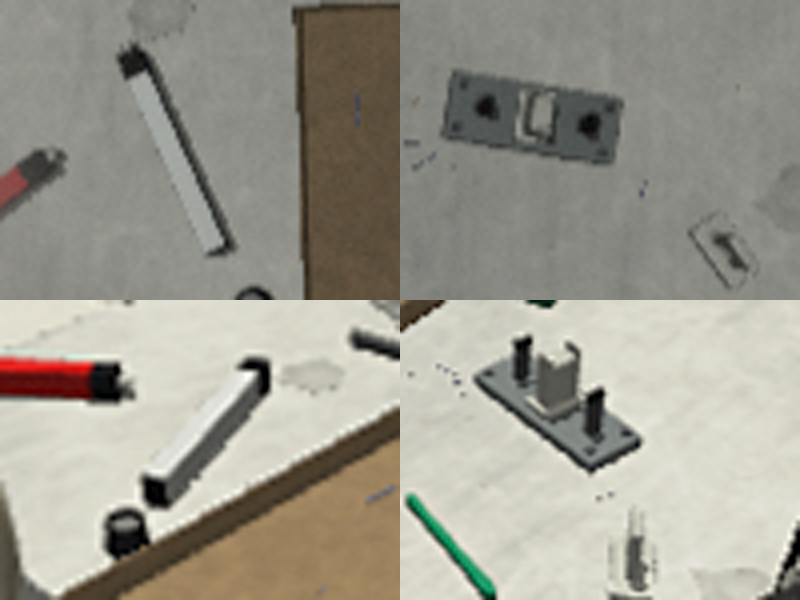

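The crop shows a silver boom with a wide black cap at top (238,187) and a bare tail at (260,234). It is not red, so it is the real one. The rest and clip also match their descriptions. Next I'll measure them.

```bash
cat > h.py <<'E'
import cv2,numpy as np
from workcell import *
def ray(i,u,v,z):
    d=i["T"][:3,:3]@np.array([(u-i["cx"])/i["fx"],(v-i["cy"])/i["fy"],1.]);c=i["T"][:3,3]
    return c+d*(z-c[2])/d[2]
def proj(i,p):
    q=np.linalg.inv(i["T"])@np.append(p,1.);return np.array([i["cx"]+i["fx"]*q[0]/q[2],i["cy"]+i["fy"]*q[1]/q[2]])
def tri(i1,p1,i2,p2):
    A=[];b=[]
    for i,p in((i1,p1),(i2,p2)):
        d=i["T"][:3,:3]@np.array([(p[0]-i["cx"])/i["fx"],(p[1]-i["cy"])/i["fy"],1.]);d/=np.linalg.norm(d)
        M=np.eye(3)-np.outer(d,d);A.append(M);b.append(M@i["T"][:3,3])
    return np.linalg.lstsq(np.vstack(A),np.hstack(b),rcond=None)[0]
def blob(m,x,y,w,h):
    k=np.zeros(m.shape,np.uint8);k[y:y+h,x:x+w]=m[y:y+h,x:x+w]
    cs=cv2.findContours(k,cv2.RETR_EXTERNAL,cv2.CHAIN_APPROX_NONE)[0]
    return max(cs,key=cv2.contourArea)
E
python3 - <<'E'
from h import *
i=get_image("top");s=get_image("scene")
p=i["pixels"].astype(int);v=p.mean(2)
print("bench v",v[180:185,180:185].mean(),"boom",p[205:215:3,249],p[210,244:256].mean(1))
sil=((v>180)).astype(np.uint8)
c=blob(sil,228,178,45,65);r=cv2.minAreaRect(c);print("silver",r,cv2.contourArea(c))
bx=cv2.boxPoints(r);print([ray(i,*q,26).round(1) for q in bx])
rest=((v<135)&(v>40)).astype(np.uint8)
c=blob(rest,358,170,60,36);r=cv2.minAreaRect(c);print("rest",r)
bx=cv2.boxPoints(r);print([ray(i,*q,12).round(1) for q in bx]);print("centre",ray(i,*r[0],12))
np.set_printoptions(linewidth=250)
print(v[210:236,424:448].astype(int))
ps=s["pixels"].mean(2).astype(int)
print(ps[254:284,388:408])
E
```

```text
bench v 129.81333333333333 boom [[ 48  48  48]
 [155 159 156]
 [163 166 160]
 [162 164 160]] [123.33333333 156.         164.33333333 165.         162.66666667
 164.33333333 157.66666667  59.33333333  57.          90.
 145.33333333 145.33333333]Traceback (most recent call last):
  File "<stdin>", line 6, in <module>
  File "h.py", line 17, in blob
    return max(cs,key=cv2.contourArea)
ValueError: max() iterable argument is empty
```

```bash
python3 - <<'E'
from h import *
np.set_printoptions(linewidth=250)
i=get_image("top");s=get_image("scene")
p=i["pixels"].astype(int);v=p.mean(2)
sil=((v>153)).astype(np.uint8)
c=blob(sil,232,186,35,52);r=cv2.minAreaRect(c);print("silver",r,cv2.contourArea(c))
bx=cv2.boxPoints(r);print([ray(i,*q,26).round(1) for q in bx])
rest=((v<118)).astype(np.uint8)
c=blob(rest,358,170,60,36);r=cv2.minAreaRect(c);print("rest",r)
bx=cv2.boxPoints(r);print([ray(i,*q,12).round(1) for q in bx]);print("centre",ray(i,*r[0],12))
print(v[210:236,424:448].astype(int))
ps=s["pixels"].mean(2).astype(int)
print(ps[254:284,388:408])
E
```

```text
silver ((248.51031494140625, 212.27317810058594), (45.792110443115234, 4.97519588470459), 66.03751373291016) 181.5
[array([542.9, 371. ,  26. ]), array([550.1, 355.4,  26. ]), array([406.9, 288.3,  26. ]), array([399.8, 303.8,  26. ])]
rest ((387.6081237792969, 189.35134887695312), (44.05892562866211, 18.577085494995117), 9.462322235107422)
[array([539.6, -69.7,  12. ]), array([603.7, -80. ,  12. ]), array([ 579.9, -230.9,   12. ]), array([ 516. , -220.3,   12. ])]
centre [ 559.75477098 -150.28502584   12.        ]
[[138 136 133 132 128 130 130 133 136 138 136 135 136 133 137 140 141 143 140 133 127 126 127 126]
 [134 136 133 131 133 132 131 132 132 137 135 137 135 135 133 139 143 143 136 131 120 123 120 125]
 [140 136 134 134 132 131 132 131 135 136 127 132 135 136 137 140 143 141 142 137 128 121 123 123]
 [136 137 133 127 130 132 129 131 121 115 124 132 122 136 140 141 142 140 138 140 136 130 129 127]
 [136 136 134 132 136 132 121 122 107 125 133 135 126 140 142 140 138 135 137 138 138 135 133 131]
 [134 133 133 130 131 132 112 119 121 135 128 130 130 138 142 143 141 134 136 137 13
[... 3786 characters left out ...]
02 102 190 226 190 206 218 217 215]
 [208 207 208 210 225 212 203 207 212 147  99 106 102 122 198 216 217 218 217 218]
 [211 211 214 192 210 214 212 213 213 200 137  95  94 162 215 221 219 219 221 221]
 [214 217 217 193 150 134 156 178 185 216 225 214 212 219 226 222 219 218 219 218]
 [213 211 215 203 124  65  87 102 107 126 141 140 140 136 135 203 222 218 215 215]
 [211 210 216 198 119  64  70  70  73  73  74  73  74  68  71 194 226 223 220 216]
 [215 214 214 212 139  88  96 102  86  76  78  75  76  70  62 188 222 221 222 219]
 [215 215 212 214 201 197 205 146  95  99  99 100  99  93  77 182 217 215 220 222]
 [209 210 212 211 215 217 222 209 204 207 208 209 207 202 195 210 214 212 216 220]]
```

```bash
python3 - <<'E'
import cv2,numpy as np
t=cv2.imread("pics/top0.png");s=cv2.imread("pics/scene0.png")
f=lambda im,x,y,w,h,W,H:cv2.resize(im[y:y+h,x:x+w],(W,H),interpolation=cv2.INTER_NEAREST)
a=f(t,362,173,50,32,500,320); b=f(s,355,208,50,40,350,280)
c=f(s,380,248,35,40,245,280)
b=np.hstack([b,c]);o=np.zeros((600,595,3),np.uint8);o[:320,:500]=a;o[320:,:]=b
cv2.imwrite("pics/m2.png",o)
E
```

```text
(no output)
```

View pics/m2.png

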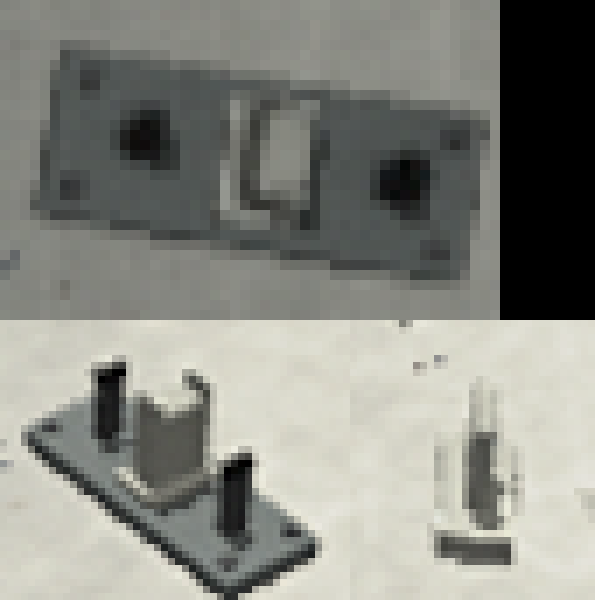

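```bash
python3 - <<'E'
from h import *
i=get_image("top");s=get_image("scene")
T=lambda x,y:(362+x/10-.5,173+y/10-.5)
S=lambda x,y:(355+x/7-.5,208+(y-320)/7-.5)
C=lambda x,y:(380+(x-350)/7-.5,248+(y-320)/7-.5)
for n,l,z in(("corners",[(62,45),(488,122),(460,272),(36,208)],12),("holes",[(90,82),(455,138),(437,248),(68,185)],12),("posts",[(143,135),(405,182)],53)):
    w=np.array([ray(i,*T(*q),z) for q in l]);print(n,w.round(1).tolist(),w.mean(0).round(1))
    print(np.degrees(np.arctan2(*(w[0]-w[1])[[1,0]])))
for n,l,z in(("Scorners",[(25,437),(98,395),(318,546),(228,585)],12),("Sposttops",[(110,367),(236,458)],54)):
    w=np.array([ray(s,*S(*q),z) for q in l]);print(n,w.round(1).tolist(),w.mean(0).round(1))
# clip
loop_t=(435.6,222.5)
print("clip loop tri",tri(i,(435.8,222.3),s,C(483,430)))
b=[(433,212.5),(444,226),(437.5,231.5),(427,218)]
print("clip plate z14",[ray(i,*q,14).round(1) for q in b],np.mean([ray(i,*q,14) for q in b],0))
for q in [(434,218.7),(439,226.5)]: print("loop top z60",ray(i,*q,60))
print("clip scene, loop top z60",ray(s,*C(483,380),60),"loop bottom z14",ray(s,*C(488,525),14))
E
```

```text
corners [[602.2, -81.0, 12.0], [576.8, -229.0, 12.0], [524.5, -219.2, 12.0], [545.2, -72.2, 12.0]] [ 562.2 -150.4   12. ]
80.24812880327576
holes [[589.4, -90.8, 12.0], [571.1, -217.5, 12.0], [532.7, -211.3, 12.0], [553.3, -83.3, 12.0]] [ 561.6 -150.7   12. ]
81.79087561576728
posts [[567.3, -103.9, 53.0], [552.3, -192.0, 53.0]] [ 559.8 -148.    53. ]
80.34614360573497
Scorners [[537.7, -80.1, 12.0], [589.0, -83.1, 12.0], [571.6, -232.8, 12.0], [520.2, -220.6, 12.0]] [ 554.6 -154.2   12. ]
Sposttops [[566.3, -107.7, 54.0], [552.9, -195.5, 54.0]] [ 559.6 -151.6   54. ]
clip loop tri [ 450.05313008 -311.70573732   40.00005618]
clip plate z14 [array([ 481. , -306.7,   14. ]), array([ 434.9, -344.3,   14. ]), array([ 415.7, -321.8,   14. ]), array([ 461.8, -285.9,   14. ])] [ 448.33014113 -314.6694778    14.        ]
loop top z60 [ 459.36145112 -297.00601225   60.        ]
loop top z60 [ 433.62218466 -313.47762408   60.        ]
clip scene, loop top z60 [ 459.51177047 -307.3009229    60.        ] loop bottom z14 [ 432.6235307  -335.26068621   14.        ]
```

```bash
cat >> h.py <<'E'
from scipy.spatial.transform import Rotation as Ro
def plan(x,y,z,yaw,pitch=0.):
    """yaw: world heading (deg) of tool x; pitch (rad) about tool y; prints deltas in move units"""
    o=get_obs();R=Ro.from_rotvec(o["orientation"])
    a=np.radians(yaw);X=np.array([np.cos(a),np.sin(a),0]);Z=np.array([0,0,-1.])
    G=Ro.from_matrix(np.c_[X,np.cross(Z,X),Z])*Ro.from_rotvec([0,pitch,0])
    d=R.inv().apply(np.array([x,y,z])-o["ee_pos"])/300;r=(R.inv()*G).as_rotvec()/1.5
    print("shift",d.round(4).tolist(),"turn",r.round(4).tolist(),"| t",round(o["t"],2),"pos",o["ee_pos"].round(1))
E
python3 - <<'E'
from h import *
plan(507.5,344.9,120,95.9);plan(507.5,344.9,14,25.1)
E
```

```text
shift [-1.3793, -0.5725, 0.342] turn [-0.0001, 0.0001, 0.8227] | t 0.4 pos [144.8 607.9 222.6]
shift [-1.3793, -0.5725, 0.6954] turn [-0.0001, 0.0002, 1.6465] | t 0.4 pos [144.8 607.9 222.6]
```

Emit:
step_arm(deltas=[[[-0.9,-0.4,0.15],[0,0,0.82],1],[[-0.9,-0.4,0.15],[0,0,0.82],1],[[-0.9,-0.4,0.15],[0,0,0.82],1],[[-0.9,-0.4,0.15],[0,0,0.82],1],[[-0.9,-0.4,0.15],[0,0,0.82],1],[[-0.9,-0.4,0.15],[0,0,0.82],1],[[-0.9,-0.4,0.15],[0,0,0.82],1],[[-0.9,-0.4,0.15],[0,0,0.82],1],[[-0.9,-0.4,0.15],[0,0,0.82],1],[[-0.9,-0.4,0.15],[0,0,0.82],1],[[-0.9,-0.4,0.15],[0,0,0.82],1],[[-0.9,-0.4,0.15],[0,0,0.82],1]])

```text
t: 1.4
ee_pos: [379.7, 428.7, 177.7]
orientation: [-2.096, -2.34, -0.0]
ft_force: [1.1, -0.3, 0.4]
width: 87.8
grasp_force: 0.0
```

```bash
python3 -c "
from h import *
plan(507.5,344.9,120,25.1)"
```

```text
shift [-0.3243, 0.3927, 0.1924] turn [0.0, -0.0001, 0.8285] | t 1.4 pos [379.7 428.7 177.7]
```

Emit:
step_arm(deltas=[[[-0.324,0.393,0.19],[0,0,0.83],1],[[-0.324,0.393,0.19],[0,0,0.83],1],[[-0.324,0.393,0.19],[0,0,0.83],1],[[-0.324,0.393,0.19],[0,0,0.83],1],[[-0.324,0.393,0.19],[0,0,0.83],1],[[-0.324,0.393,0.19],[0,0,0.83],1],[[-0.324,0.393,0.19],[0,0,0.83],1],[[-0.324,0.393,0.19],[0,0,0.83],1],[[-0.324,0.393,0.19],[0,0,0.83],1],[[-0.324,0.393,0.19],[0,0,0.83],1],[[-0.324,0.393,0.19],[0,0,0.83],1],[[-0.324,0.393,0.19],[0,0,0.83],1]])

```text
t: 2.4
ee_pos: [507.1, 345.0, 120.7]
orientation: [-3.066, -0.684, -0.0]
ft_force: [0.4, 0.0, 0.1]
width: 87.8
grasp_force: 0.0
```

```bash
python3 -c "
from h import *
plan(507.5,344.9,14,25.1)
i=get_image('scene');cv2.imwrite('pics/a.png',cv2.resize(i['pixels'][130:230,200:360,::-1],(800,500)))"
```

```text
shift [0.0012, 0.0008, 0.3557] turn [0.0, -0.0001, 0.0007] | t 2.4 pos [507.1 345.  120.7]
```

View pics/a.png

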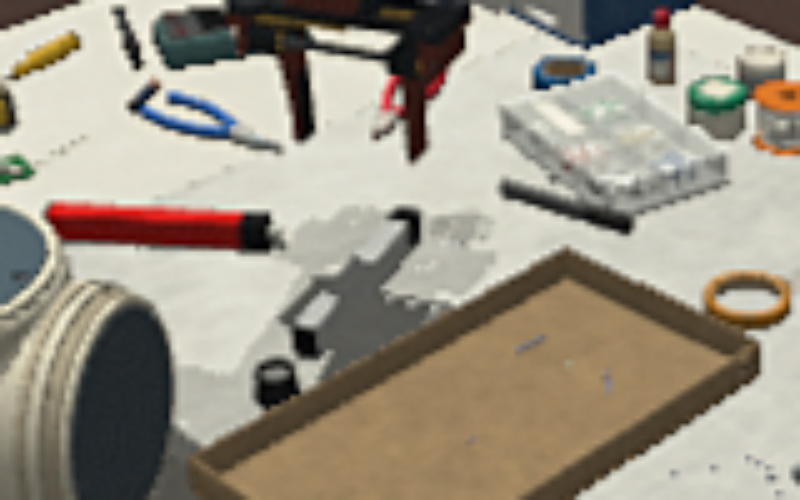

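The fingers, at crop (300,135) and (415,155), straddle the boom's line above it. I'll go down and grip.

Emit:
step_arm(deltas=[[[0,0,0.12],[0,0,0],1],[[0,0,0.24],[0,0,0],1],[[0,0,0.355],[0,0,0],1],[[0,0,0.355],[0,0,0],1],[[0,0,0.355],[0,0,0],1],[[0,0,0.355],[0,0,0],-1],[[0,0,0.355],[0,0,0],-1],[[0,0,0.355],[0,0,0],-1],[[0,0,0.355],[0,0,0],-1],[[0,0,0.355],[0,0,0],-1],[[0,0,0.355],[0,0,0],-1],[[0,0,0.355],[0,0,0],-1],[[0,0,0.355],[0,0,0],-1],[[0,0,0.355],[0,0,0],-1],[[0,0,0.355],[0,0,0],-1]])

```text
t: 3.7
ee_pos: [507.2, 344.6, 14.1]
orientation: [3.068, 0.675, -0.0]
ft_force: [-0.3, -0.4, 0.0]
width: 24.7
grasp_force: 0.0
```

```bash
python3 -c "
from h import *
plan(507.5,344.9,160,25.1)
print([get_obs()[k] for k in('width','grasp_force','moment','ft_force')])"
```

```text
shift [0.0013, -0.0005, -0.4862] turn [0.0, 0.0001, -0.0035] | t 3.7 pos [507.2 344.6  14.1]
[24.7229583471308, 0.0, array([-0.08675213,  0.13521063, -0.03912965]), array([-0.34493994, -0.39140736,  0.02241601])]
```

Emit:
step_arm(deltas=[[[0,0,0],[0,0,0],-1],[[0,0,0],[0,0,0],-1],[[0,0,0],[0,0,0],-1],[[0,0,0],[0,0,0],-1],[[0,0,-0.1],[0,0,0],-1],[[0,0,-0.2],[0,0,0],-1],[[0,0,-0.3],[0,0,0],-1],[[0,0,-0.4],[0,0,0],-1],[[0,0,-0.5],[0,0,0],-1],[[0,0,-0.5],[0,0,0],-1],[[0,0,-0.5],[0,0,0],-1],[[0,0,-0.5],[0,0,0],-1]])

```text
t: 4.7
ee_pos: [506.1, 343.8, 162.3]
orientation: [3.067, 0.674, -0.004]
ft_force: [-0.0, -0.7, -5.9]
width: 19.8
grasp_force: 30.0
```

```bash
python3 - <<'E'
from h import *
M=[];F=[]
for k in range(8):
    i=get_image("top");o=get_obs();M.append(Ro.from_rotvec(o["orientation"]).inv().apply(o["moment"]));F.append(o["ft_force"])
print(np.mean(M,0),np.std(M,0),np.mean(F,0),o["width"],o["grasp_force"])
s=get_image("scene");v=i["pixels"].mean(2)
t=cv2.resize(i["pixels"][160:250,205:295,::-1],(400,400));b=cv2.resize(s["pixels"][120:210,230:320,::-1],(400,400))
cv2.imwrite("pics/b.png",np.hstack([t,b]))
plan(560.5,-150,170,80.7)
E
```

```text
[ 0.01098892 -0.13652087  0.01208274] [0.02650932 0.01919877 0.01304481] [ 0.03324246 -0.10199845 -4.85876056] 19.267523179841064 29.986564815044403
shift [-0.5298, 1.5712, -0.0206] turn [-0.0002, 0.0005, -0.6505] | t 5.15 pos [507.1 344.6 163.7]
```

View pics/b.png

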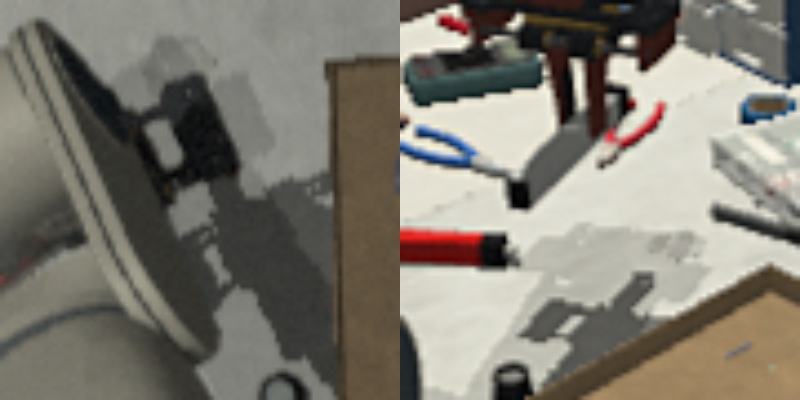

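The boom is gripped firmly, at a width of 19.3 mm, and hangs level. Next I'll carry it to the rest.

Emit:
step_arm(deltas=[[[-0.26,0.77,-0.02],[0,0,-0.4],-1],[[-0.26,0.77,-0.02],[0,0,-0.4],-1],[[-0.26,0.77,-0.02],[0,0,-0.4],-1],[[-0.26,0.77,-0.02],[0,0,-0.4],-1],[[-0.26,0.77,-0.02],[0,0,-0.4],-1],[[-0.26,0.77,-0.02],[0,0,-0.4],-1],[[-0.26,0.77,-0.02],[0,0,-0.4],-1],[[-0.26,0.77,-0.02],[0,0,-0.4],-1]])

```text
t: 5.82
ee_pos: [533.6, 99.9, 170.4]
orientation: [2.735, 1.545, 0.0]
ft_force: [0.6, 1.5, -5.0]
width: 20.0
grasp_force: 30.0
```

```bash
python3 -c "
from h import *
plan(563.4,-132.2,130,80.7)"
```

```text
shift [-0.6113, 0.4845, 0.1347] turn [0.0002, -0.0, -0.2535] | t 5.82 pos [533.6  99.9 170.4]
```

Emit:
step_arm(deltas=[[[-0.611,0.484,0.05],[0,0,-0.2535],-1],[[-0.611,0.484,0.05],[0,0,-0.2535],-1],[[-0.611,0.484,0.05],[0,0,-0.2535],-1],[[-0.611,0.484,0.05],[0,0,-0.2535],-1],[[-0.611,0.484,0.05],[0,0,-0.2535],-1],[[-0.611,0.484,0.05],[0,0,-0.2535],-1],[[-0.611,0.484,0.134],[0,0,-0.2535],-1],[[-0.611,0.484,0.134],[0,0,-0.2535],-1],[[-0.611,0.484,0.134],[0,0,-0.2535],-1],[[-0.611,0.484,0.134],[0,0,-0.2535],-1]])

```text
t: 6.65
ee_pos: [564.3, -128.0, 130.2]
orientation: [-2.388, -2.041, 0.0]
ft_force: [-0.3, 0.2, -4.7]
width: 19.8
grasp_force: 30.0
```

```bash
python3 - <<'E'
from h import *
i=get_image("top");s=get_image("scene")
cv2.imwrite("pics/c.png",np.hstack([cv2.resize(q["pixels"][y:y+75,x:x+80,::-1],(400,375),interpolation=cv2.INTER_NEAREST) for q,x,y in((i,350,150),(s,340,170))]))
plan(563.4,-132.2,80,80.7)
M=[]
for k in range(6):
    get_image("top");o=get_obs();M.append(Ro.from_rotvec(o["orientation"]).inv().apply(o["moment"]))
print(np.mean(M,0))
E
```

```text
shift [-0.0139, -0.0028, 0.1697] turn [0.0008, -0.0, 0.0043] | t 6.75 pos [ 564.8 -128.2  130.9]
[ 0.05281476 -0.0859468   0.00262882]
```

View pics/c.png

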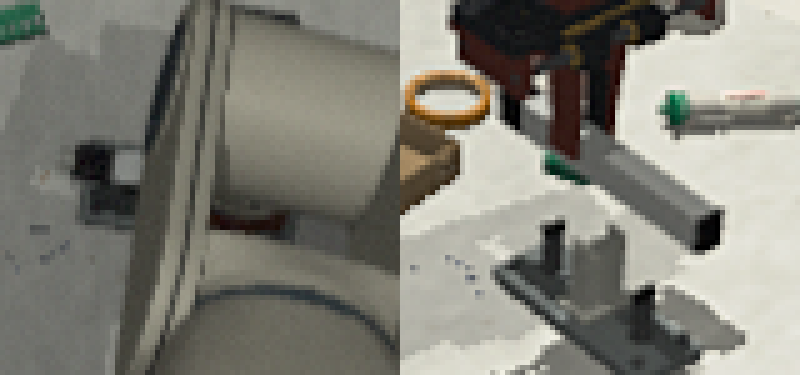

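```bash
python3 - <<'E'
from h import *
i=get_image("top");s=get_image("scene")
print("tail scene",ray(s,401,215.5,130.5),"exp",564.8-118*.1616,-128.2-118*.987)
v=s["pixels"].mean(2);np.set_printoptions(linewidth=250)
print(v[208:224,394:408].astype(int))
g=i["pixels"].mean(2);print(g[176:192,362:382].astype(int))
a=np.radians(80.7);e=np.array([564.8,-128.2,143])+82*np.array([np.cos(a),np.sin(a),0])
print("cap exp centre top",proj(i,e),"rest axis in top z12",proj(i,[560.5,-150,60]))
E
```

```text
tail scene [ 545.22839262 -244.02474489  130.5       ] exp 545.7312 -244.666
[[127 121 118 134 162 214 226 220 220 220 219 219 219 217]
 [128 128 124 120 120 150 196 225 227 222 221 221 222 219]
 [126 131 127 125 122 119 135 164 216 228 220 218 217 218]
 [101 117 128 127 126 124 120 123 154 200 225 223 218 216]
 [ 94  94 102 127 133 130 133 135 106  94 136 208 221 218]
 [ 92  90  90 101 125 140 108  77  45   0  41 197 224 217]
 [ 93  91  96  95 102  87  47  12   0   0  74 201 224 215]
 [ 89  92  93  92  99  56   0   7   5   0 135 211 221 215]
 [ 85  91  94  95 102  60   7  15   9   0 147 214 220 218]
 [120  93  90  93  88  47   7  13   6   0 143 215 224 222]
 [186 149 102  90  84  41   5   7   0   0 190 230 224 223]
 [194 192 168 128  86  35   0   0  83  86 204 229 222 220]
 [190 195 195 189 115  11  73  90 189 216 225 225 222 220]
 [185 189 191 194 207 169 198 215 227 229 225 222 221 220]
 [186 210 220 220 228 222 224 225 221 220 218 219 220 219]
 [186 191 191 209 219 220 220 219 218 218 218 217 217 217]]
[[111 108 110 111 114 113 111 111 113 115 115 117 113 117 115 115 113  88  27 
[... 646 characters left out ...]
3 130 114  66  66  66]
 [124 124 115  64  26  20  20  11  15   9  48 115 134 132 135 127 108  65  64  63]
 [133 130 121 102  70  59  58  51  18  18  44  75  94  93  99  94  86  64  69  65]
 [133 130 116 111  78  65  56  52  25  29  36  37  28  28  33  38  57  67  64  64]
 [133 130 125 108  69  66  34  33  32  38  31  31  20  17  14  27  55  64  67  66]
 [118 119 125 119  61  69  33  34  34  32  31  32  34  30  31  35  60  66  66  65]
 [114 112 117 117  61  69  28  36  37  35  34  29  31  36  33  37  64  66  65  67]
 [109 112 111  97  64  68  28  42  26  30  32  32  33  29  31  40  65  64  65  65]]
cap exp centre top [361.45507673 179.86681793] rest axis in top z12 [389.83636194 187.98434931]
```

Emit:
step_arm(deltas=[[[-0.0139,-0.003,0.075],[0,0,0.004],-1],[[-0.0139,-0.003,0.148],[0,0,0.004],-1],[[-0.0139,-0.003,0.148],[0,0,0.004],-1],[[-0.0139,-0.003,0.148],[0,0,0.004],-1],[[-0.0139,-0.003,0.148],[0,0,0.004],-1]])

```text
t: 7.57
ee_pos: [562.5, -133.6, 85.9]
orientation: [-2.395, -2.032, 0.0]
ft_force: [-0.0, -0.2, -3.8]
width: 19.8
grasp_force: 30.0
```

```bash
python3 - <<'E'
from h import *
i=get_image("top");s=get_image("scene")
cv2.imwrite("pics/d.png",np.hstack([cv2.resize(q["pixels"][y:y+h,x:x+w,::-1],(W,560),interpolation=cv2.INTER_NEAREST) for q,x,y,w,h,W in((i,358,165,30,56,300),(s,350,193,50,56,500))]))
plan(563.4,-132.2,74,80.7)
E
```

```text
shift [0.005, 0.0011, 0.0414] turn [0.0005, 0.0, -0.001] | t 7.67 pos [ 562.8 -133.6   86.4]
```

View pics/d.png

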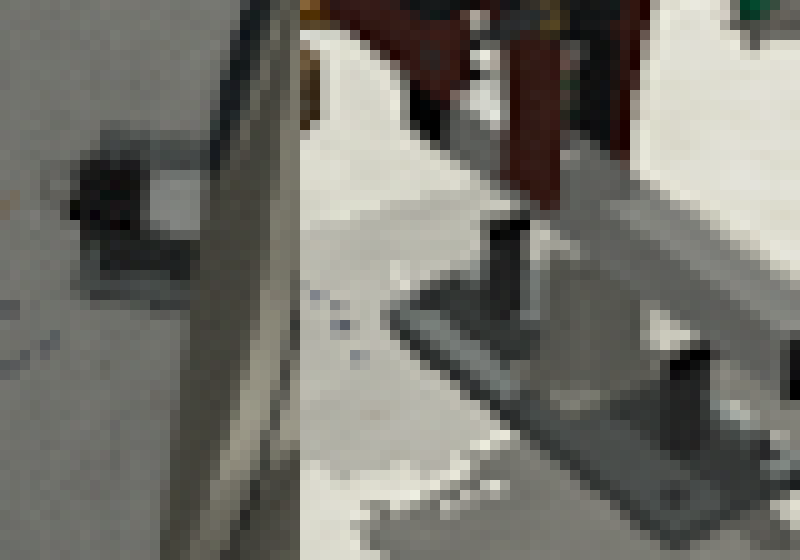

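```bash
python3 - <<'E'
from h import *
np.set_printoptions(linewidth=250)
g=cv2.imread("pics/scene0.png").mean(2).astype(int)
print("cols 371..388 rows 212..");print(g[212:236,371:389])
t=cv2.imread("pics/top0.png").mean(2).astype(int)
print("cols 382..395 rows 179..");print(t[179:199,382:396])
s=get_image("scene");i=get_image("top")
a=np.radians(80.7);X=np.array([np.cos(a),np.sin(a),0]);Y=np.array([-np.sin(a),np.cos(a),0]);o=np.array([560.5,-150,0])
for z,l in((69,[(-8,-13),(-8,13),(8,-13),(8,13),(-8,-16),(-8,16),(8,-16),(8,16)]),(60,[(-8,-13),(-8,13)])):
    for x,y in l: P=o+x*X+y*Y+[0,0,z];print(z,x,y,"scene",proj(s,P).round(1),"top",proj(i,P).round(1))
E
```

```text
cols 371..388 rows 212..
[[210 210 209 206 204 202 203 205 207 210 213 216 214 212 209 207 209 209]
 [178 167 200 208 206 204 203 208 213 214 215 216 215 211 209 208 210 211]
 [ 78  60 183 212 207 207 209 210 214 216 224 221 215 211 211 209 211 212]
 [  0   0 181 216 207 204 206 208 211 217 164 156 202 214 214 210 211 212]
 [ 10  83 192 212 204 208 210 210 213 222 131  73 115 195 218 213 210 213]
 [ 21 101 196 213 209 211 210 204 205 205 166  91  57 110 193 214 214 213]
 [ 24 102 202 171 164 199 207 200 196 197 196 191 124  62 185 218 213 215]
 [ 25  73 161 132  97 142 219 216 201 203 207 181 143  81 184 217 215 215]
 [ 26  86 133 107  70  83 128 164 201 180 165 119  90  92 194 222 214 215]
 [ 27  94 134 102  73  72  73 131 150 116  98  80  68  94 196 220 215 215]
 [ 27  82 123 100  76  80  79  94  92  81  78  77  73  91 193 215 211 213]
 [ 24  85 120  96  78  82  84  81  80  83  83  80  74 119 198 216 212 213]
 [ 61 121 133  98  77  80  83  84  83  84  83  79  73 128 201 214 210 211]
 [ 70  86  88  79  78  79  83  85  85  84  85  83  71 126 197 213 211 217]
 [ 60 107 119  92  77  79
[... 1700 characters left out ...]
  71  87  95 113 110 109  79  88  67  40  53  81  85]
 [ 74  76  84  83  83  82  81  83  85  76  72  73  84  85]
 [107  93  93  78  64  67  69  76  82  84  85  83  85  81]
 [128 121 120 111 109 107 110  92  71  60  65  68  71  78]]
69 -8 -13 scene [383.7 216.4] top [393.3 184.3]
69 -8 13 scene [377.7 219.2] top [392. 192.]
69 8 -13 scene [380.4 214.1] top [388.6 183.5]
69 8 13 scene [374.5 216.8] top [387.3 191.2]
69 -8 -16 scene [384.4 216.1] top [393.5 183.4]
69 -8 16 scene [377.  219.5] top [391.9 192.9]
69 8 -16 scene [381.1 213.8] top [388.7 182.6]
69 8 16 scene [373.8 217.2] top [387.1 192.1]
60 -8 -13 scene [383.5 218.6] top [392.8 184.6]
60 -8 13 scene [377.5 221.4] top [391.6 192.2]
```

```bash
python3 - <<'E'
from h import *
np.set_printoptions(linewidth=250)
i=get_image("top");s=get_image("scene");o=get_obs();R=Ro.from_rotvec(o["orientation"]).as_matrix()
X=R[:,0];Y=R[:,1];p=o["ee_pos"];print(p,np.degrees(np.arctan2(X[1],X[0])))
g=i["pixels"].mean(2).astype(int);print("top cols 370..379 rows 178..");print(g[178:194,364:380])
zt=p[2]+12
for x in(46,72):
  for l in(-10,10): P=p+x*X+l*Y;P[2]=zt;print("top pred",x,l,proj(i,P).round(2))
g=s["pixels"].mean(2).astype(int);print("scene cols 392..406 rows 218");print(g[216:240,392:410])
for z in(zt,zt-26):
  for l in(-10,10): P=p-118*X+l*Y;P[2]=z;print("scene pred tail",l,z,proj(s,P).round(2))
E
```

```text
[ 562.70456616 -133.58991125   86.18860991] 80.6206631600133
top cols 370..379 rows 178..
[[111 110 109 107  71  76  76  82  83  91  93  91  96 104  97  41]
 [112 111 111  97  63  69  65  59  67  74  71  70  75  80  66  24]
 [110 109  80  65  51  53  48  44  65  72  72  71  70  70  57  23]
 [ 96  77  29  31  28  31  29  30  47  81  86  73  69  68  55  33]
 [ 94  58  20  24  11  17  14  16  39  93 114 108 115 106  75  41]
 [101  73  20  22  20  18  17  20  48 118 127 128 129 125  89  58]
 [ 87  51  25  18  13  17  16  24  57 128 129 126 130 124  82  61]
 [ 75  13  22  18  16  26  16  21  64 131 127 129 129 121  81  65]
 [ 78   7   9   9  14  20  19  30  76 130 128 130 128 125  78  65]
 [102  96  25  17  15   2   9  22  60  97 106 117 135 124  67  63]
 [111 113  32  27  29  24  25  22  38  49  62  73  95  90  64  66]
 [111 107  39  58  30  29  34  35  30  34  33  36  36  45  61  63]
 [112 105  56  67  30  29  35  35  37  34  32  32  34  43  64  63]
 [109 100  63  64  34  37  46  31  32  32  30  29  33  48  63  68]
 [107  88  67  69  54  48  61  61  56  57  56  32  37  52  62  62]
 [105
[... 1532 characters left out ...]
25 126 115 144 219 232 223 217 214]
 [136 162 173 143 123 127 126 129 131 129 129 128 121 147 153 202 222 217]
 [ 89  93 140 133 122 127 126 126 126 130 132 130 125 118 108 130 202 222]
 [ 70  70  89  78  76 164 150 126 126 128 126 123 124 119 114 100 197 222]
 [ 58  58  69  55  37 131 136 124 123 123 119 119 118 117 111  98 199 226]
 [ 52  52  56  46  39  64 119 129 204 161 106 106 105 104 185 207 221 224]
 [ 53  58  53  48  96 128 132 102 181 214 211 207 206 206 226 225 219 217]]
scene pred tail -10 98.18860991100983 [398.91 226.13]
scene pred tail 10 98.18860991100983 [403.66 223.79]
scene pred tail -10 72.18860991100983 [398.19 232.72]
scene pred tail 10 72.18860991100983 [402.89 230.37]
```

```bash
python3 -c "
from h import *
plan(565.7,-132.9,77,80.9)"
```

```text
shift [0.0039, 0.0095, 0.0306] turn [0.0005, 0.0, -0.0033] | t 7.87 pos [ 562.7 -133.6   86.2]
```

Emit:
step_arm(deltas=[[[0.004,0.0095,0],[0,0,-0.003],-1],[[0.004,0.0095,0],[0,0,-0.003],-1],[[0.004,0.0095,0.01],[0,0,-0.003],-1],[[0.004,0.0095,0.02],[0,0,-0.003],-1],[[0.004,0.0095,0.03],[0,0,-0.003],-1],[[0.004,0.0095,0.03],[0,0,-0.003],-1],[[0.004,0.0095,0.03],[0,0,-0.003],-1]])

```text
t: 8.45
ee_pos: [565.2, -132.8, 76.1]
orientation: [-2.391, -2.037, 0.001]
ft_force: [-0.9, -0.1, -5.1]
width: 19.7
grasp_force: 30.0
```

```bash
python3 -c "
from h import *
F=[]
for k in range(5): get_image('top');o=get_obs();F.append(o['ft_force'])
print(np.mean(F,0),o['moment'],o['ee_pos'])"
```

```text
[ 0.08853908 -0.57540562 -4.98507979] [-0.01453006  0.0813902  -0.00050943] [ 565.58833122 -132.86430912   76.6766786 ]
```

There is no contact with the cheeks and I still feel the full weight, so the boom is between them. I'll lower it onto the flat, release it and back off.

Emit:
step_arm(deltas=[[[0,0,0.004],[0,0,0],-1],[[0,0,0.008],[0,0,0],-1],[[0,0,0.008],[0,0,0],-1],[[0,0,0.008],[0,0,0],-0.2],[[0,0,0.008],[0,0,0],-0.2],[[0,0,0.008],[0,0,0],-0.2],[[0,0,0.008],[0,0,0],-0.2],[[0,0,0.008],[0,0,0],-0.2],[[0,0,0.008],[0,0,0],-0.2],[[0,0,-0.03],[0,0,0],-0.2],[[0,0,-0.09],[0,0,0],-0.2],[[0,0,-0.15],[0,0,0],-0.2],[[0,0,-0.15],[0,0,0],-0.2],[[0,0,-0.15],[0,0,0],-0.2],[[0,0,-0.15],[0,0,0],-0.2]])

```text
t: 9.95
ee_pos: [565.3, -132.8, 121.5]
orientation: [-2.391, -2.038, 0.0]
ft_force: [0.7, -0.2, -0.5]
width: 35.3
grasp_force: 0.0
```

```bash
python3 - <<'E'
from h import *
M=[]
for k in range(12):
    i=get_image("top");o=get_obs();M.append(Ro.from_rotvec(o["orientation"]).inv().apply(o["moment"]))
print(np.mean(M,0),np.std(M,0),o["t"],o["width"],o["ee_pos"])
s=get_image("scene")
cv2.imwrite("pics/e.png",cv2.resize(s["pixels"][185:265,330:430,::-1],(750,600),interpolation=cv2.INTER_NEAREST))
E
```

```text
[ 0.05876949 -0.07417419  0.01280394] [0.02835553 0.02909652 0.02262512] 10.55 35.23034326688563 [ 565.51528541 -132.82081014  121.49545079]
```

View pics/e.png

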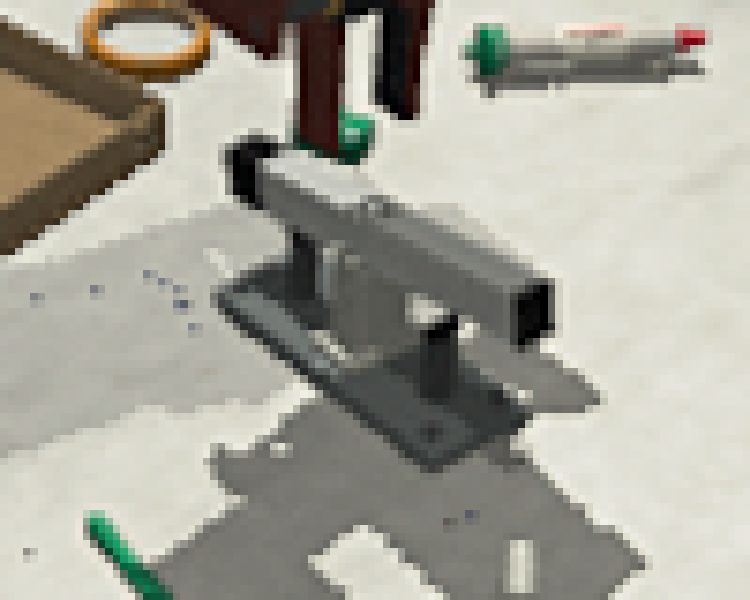

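The boom lies along the rest with its black-capped head (crop 250,170) sunk on the far stop and its tail (530,310) up. Step 1 looks met. I'll regrip at the tilt, level it and weigh it for the centre of gravity.

```bash
python3 - <<'E'
from h import *
M=[]
for k in range(14):
    get_image("top");o=get_obs();M.append(Ro.from_rotvec(o["orientation"]).inv().apply(o["moment"]))
print("baseline",np.mean(M,0))
plan(565.85,-130.8,72.7,80.8,-0.16)
E
```

```text
baseline [ 0.05832122 -0.06817198 -0.01121043]
shift [0.0069, -0.0, 0.163] turn [0.0001, -0.1067, 0.0008] | t 11.3 pos [ 565.5 -132.8  121.6]
```

Emit:
step_arm(deltas=[[[0.007,0,0.05],[0,-0.1067,0],-0.2],[[0.007,0,0.1],[0,-0.1067,0],-0.2],[[0.007,0,0.14],[0,-0.1067,0],-0.2],[[0.007,0,0.163],[0,-0.1067,0],-0.2],[[0.007,0,0.163],[0,-0.1067,0],-0.2],[[0.007,0,0.163],[0,-0.1067,0],-0.2],[[0.007,0,0.163],[0,-0.1067,0],-1],[[0.007,0,0.163],[0,-0.1067,0],-1],[[0.007,0,0.163],[0,-0.1067,0],-1],[[0.007,0,0.163],[0,-0.1067,0],-1],[[0.007,0,0.163],[0,-0.1067,0],-1],[[0.007,0,0.163],[0,-0.1067,0],-1]])

```text
t: 12.3
ee_pos: [566.3, -131.2, 73.4]
orientation: [2.307, 1.966, -0.184]
ft_force: [-0.7, -2.4, 5.7]
width: 19.9
grasp_force: 30.0
```

```bash
python3 - <<'E'
from h import *
plan(565.5,-132.8,77.2,80.8)
o=get_obs();print(o["width"],o["grasp_force"],o["ft_force"],o["orientation"])
E
```

```text
shift [-0.0077, -0.0018, -0.0117] turn [0.0008, 0.107, 0.0009] | t 12.3 pos [ 566.3 -131.2   73.4]
19.855897427363292 29.984985888004303 [-0.66387735 -2.3531154   5.74461401] [ 2.30703291  1.9660084  -0.18442164]
```

Emit:
step_arm(deltas=[[[0,0,-0.006],[0,0,0],-1],[[-0.003,0,-0.012],[0,0.05,0],-1],[[-0.0077,-0.0018,-0.0117],[0,0.107,0],-1],[[-0.0077,-0.0018,-0.0117],[0,0.107,0],-1],[[-0.0077,-0.0018,-0.0117],[0,0.107,0],-1],[[-0.0077,-0.0018,-0.0117],[0,0.107,0],-1]])

```text
t: 12.8
ee_pos: [564.2, -132.3, 75.9]
orientation: [-2.391, -2.036, 0.003]
ft_force: [-0.3, 0.2, -4.6]
width: 19.6
grasp_force: 30.0
```

```bash
cat > m.py <<'E'
from h import *
import sys
M=[];F=[]
for k in range(int(sys.argv[1])):
    i=get_image("top");o=get_obs();M.append(Ro.from_rotvec(o["orientation"]).inv().apply(o["moment"]));F.append(o["ft_force"])
print("M",np.mean(M,0).round(4),"F",np.mean(F,0).round(2),o["width"],o["ee_pos"].round(1),round(o["t"],2))
E
python3 m.py 20
```

```text
M [ 0.0559 -0.0853  0.0119] F [-0.06 -0.25 -4.87] 19.682186049872158 [ 565.  -132.4   76.5] 13.8
```

The centre of gravity comes out about 3 mm headward of the grip, so about 21 mm from the origin, which is in range. I'll slide the boom 21.5 mm tailward and set it down.

Emit:
step_arm(deltas=[[[-0.02,0,0],[0,0,0],-1],[[-0.045,0,0],[0,0,0],-1],[[-0.0715,0,0],[0,0,0],-1],[[-0.0715,0,0],[0,0,0],-1],[[-0.0715,0,0.004],[0,0,0],-1],[[-0.0715,0,0.008],[0,0,0],-1],[[-0.0715,0,0.008],[0,0,0],-1],[[-0.0715,0,0.008],[0,0,0],-1],[[-0.0715,0,0.008],[0,0,0],-0.2],[[-0.0715,0,0.008],[0,0,0],-0.2],[[-0.0715,0,0.008],[0,0,0],-0.2],[[-0.0715,0,0.008],[0,0,0],-0.2],[[-0.0715,0,0.008],[0,0,0],-0.2],[[-0.0715,0,-0.03],[0,0,0],-0.2],[[-0.0715,0,-0.09],[0,0,0],-0.2],[[-0.0715,0,-0.15],[0,0,0],-0.2],[[-0.0715,0,-0.15],[0,0,0],-0.2],[[-0.0715,0,-0.15],[0,0,0],-0.2]])

```text
t: 15.3
ee_pos: [562.6, -153.8, 122.8]
orientation: [2.389, 2.036, 0.003]
ft_force: [-1.3, -0.9, -1.0]
width: 35.0
grasp_force: 0.0
```

```bash
cat > lvl.py <<'E'
from h import *
# tail face (black blob) in scene vs prediction for a level / sunk boom
def go(cx,cy,tail=140.,n=20):
    for k in range(n): s=get_image("scene")
    a=np.radians(80.8);X=np.array([np.cos(a),np.sin(a),0]);c=np.array([cx,cy,0])
    for t in(0,.16,-.16):
        P=c-X*tail+[0,0,73+tail*t];print("pred tail centre tilt",t,proj(s,P).round(1))
    v=s["pixels"].max(2);p=proj(s,c-X*tail+[0,0,73]).astype(int)
    m=(v<45).astype(np.uint8);cc=blob(m,p[0]-12,p[1]-16,26,30);q=cv2.moments(cc)
    print("blob",cv2.contourArea(cc),q["m10"]/q["m00"],q["m01"]/q["m00"],cv2.boundingRect(cc));o=get_obs();print(o["ee_pos"].round(1),round(o["t"],2))
    return s
E
python3 -c "
from lvl import *
go(563,-150.7,121)"
```

```text
pred tail centre tilt 0 [405.9 234.2]
pred tail centre tilt 0.16 [406.5 229.3]
pred tail centre tilt -0.16 [405.3 239. ]
blob 18.0 405.47222222222223 234.9259259259259 (403, 231, 6, 8)
[ 561.7 -153.6  121.6] 16.3
```

The boom lies level: the tail blob is at v=234.9, against 234.2 predicted for level. Now the clip.

```bash
python3 -c "
from h import *
plan(450.5,-313,150,36.5)"
```

```text
shift [-0.5835, -0.2816, -0.0951] turn [-0.0, -0.0003, 0.5163] | t 16.3 pos [ 561.7 -153.6  121.6]
```

Emit:
step_arm(deltas=[[[0,0,-0.13],[0,0,0.05],-0.2],[[-0.1,-0.05,-0.25],[0,0,0.1],0],[[-0.583,-0.281,-0.25],[0,0,0.516],0.1],[[-0.583,-0.281,-0.25],[0,0,0.516],0.1],[[-0.583,-0.281,-0.25],[0,0,0.516],0.1],[[-0.583,-0.281,-0.25],[0,0,0.516],0.1],[[-0.583,-0.281,-0.25],[0,0,0.516],0.1],[[-0.583,-0.281,-0.1],[0,0,0.516],0.1],[[-0.583,-0.281,-0.1],[0,0,0.516],0.1],[[-0.583,-0.281,-0.1],[0,0,0.516],0.1],[[-0.583,-0.281,-0.1],[0,0,0.516],0.1],[[-0.583,-0.281,-0.1],[0,0,0.516],0.1]])

```text
t: 17.3
ee_pos: [451.6, -312.9, 152.6]
orientation: [2.982, 0.986, 0.002]
ft_force: [0.2, 0.1, 0.2]
width: 47.9
grasp_force: 0.0
```

```bash
python3 - <<'E'
from lvl import *
np.set_printoptions(linewidth=250)
s=go(563,-150.7,121,1)
plan(450.5,-313,100,36.5)
print("loop pred scene z14,42,60",[proj(s,[450.5,-313,z]).round(1).tolist() for z in(14,42,60)])
g0=cv2.imread("pics/scene0.png").mean(2);g=s["pixels"].mean(2)
a=np.radians(36.5);X=np.array([np.cos(a),np.sin(a),0]);Y=np.array([-np.sin(a),np.cos(a),0])
for n,P in(("loop tops",[(x,y,60) for x in(-15,15) for y in(-5,5)]),("plate",[(x,y,14) for x in(-30,30) for y in(-16,16)]),("feet",[(x,y,0) for x in(-30,30) for y in(-16,16)])):
    print(n,[proj(s,np.array([450.5,-313,z])+x*X+y*Y).round(1).tolist() for x,y,z in P])
E
```

```text
pred tail centre tilt 0 [405.9 234.2]
pred tail centre tilt 0.16 [406.5 229.3]
pred tail centre tilt -0.16 [405.3 239. ]
blob 15.5 405.3655913978494 234.91397849462365 (403, 232, 6, 7)
[ 451.7 -313.   152.8] 17.35
shift [-0.0036, -0.0027, 0.1761] turn [0.0011, -0.0006, 0.0013] | t 17.35 pos [ 451.7 -313.   152.8]
loop pred scene z14,42,60 [[396.9, 270.0], [397.7, 263.0], [398.2, 258.5]]
loop tops [[399.9, 262.1], [396.4, 261.8], [400.0, 255.2], [396.5, 254.9]]
plate [[402.2, 277.7], [391.2, 276.5], [402.4, 263.6], [391.7, 262.6]]
feet [[401.8, 281.1], [390.8, 279.9], [401.9, 267.0], [391.4, 266.0]]
```

```bash
python3 -c "
from h import *
plan(450.5,-315,23,36.5)"
```

```text
shift [-0.0078, 0.0023, 0.4327] turn [0.0011, -0.0006, 0.0013] | t 17.35 pos [ 451.7 -313.   152.8]
```

Emit:
step_arm(deltas=[[[-0.008,0.002,0.08],[0,0,0],0.1],[[-0.008,0.002,0.18],[0,0,0],0.1],[[-0.008,0.002,0.28],[0,0,0],0.1],[[-0.008,0.002,0.36],[0,0,0],0.1],[[-0.008,0.002,0.433],[0,0,0],0.1],[[-0.008,0.002,0.433],[0,0,0],0.1],[[-0.008,0.002,0.433],[0,0,0],0.1],[[-0.008,0.002,0.433],[0,0,0],-1],[[-0.008,0.002,0.433],[0,0,0],-1],[[-0.008,0.002,0.433],[0,0,0],-1],[[-0.008,0.002,0.433],[0,0,0],-1],[[-0.008,0.002,0.433],[0,0,0],-1],[[-0.008,0.002,0.433],[0,0,0],-1],[[-0.008,0.002,0.433],[0,0,0],-1],[[-0.008,0.002,0.433],[0,0,0],-1],[[-0.008,0.002,0.433],[0,0,0],-1],[[-0.008,0.002,0.433],[0,0,0],-1],[[-0.008,0.002,0.433],[0,0,0],-1]])

```text
t: 18.85
ee_pos: [449.4, -315.0, 21.9]
orientation: [2.983, 0.984, 0.001]
ft_force: [-1.1, 0.5, 6.0]
width: 9.8
grasp_force: 30.0
```

```bash
python3 - <<'E'
from h import *
o=get_obs();print(o["width"],o["grasp_force"],o["ft_force"],o["ee_pos"])
E
```

```text
9.764015341020833 30.00084755010903 [-1.12224864  0.5157738   6.04355916] [ 449.3638173  -314.96210555   21.92892356]
```

Emit:
step_arm(deltas=[[[0,0,-0.12],[0,0,0],-1],[[0,0,-0.25],[0,0,0],-1],[[0,0,-0.38],[0,0,0],-1],[[0,0,-0.48],[0,0,0],-1],[[0,0,-0.48],[0,0,0],-1],[[0,0,-0.48],[0,0,0],-1]])

```text
t: 19.35
ee_pos: [449.9, -315.4, 167.1]
orientation: [2.981, 0.984, 0.004]
ft_force: [-0.7, 0.7, -1.1]
width: 9.6
grasp_force: 30.0
```

```bash
python3 -c "
from h import *
plan(562.2,-150.7,165,80.8)
o=get_obs();print(o['width'])"
```

```text
shift [0.6276, -0.2185, 0.0073] turn [0.0024, -0.0001, -0.5151] | t 19.35 pos [ 449.9 -315.4  167.1]
9.587293049198536
```

Emit:
step_arm(deltas=[[[0.6276,-0.2185,0],[0,0,-0.515],-1],[[0.6276,-0.2185,0],[0,0,-0.515],-1],[[0.6276,-0.2185,0],[0,0,-0.515],-1],[[0.6276,-0.2185,0],[0,0,-0.515],-1],[[0.6276,-0.2185,0],[0,0,-0.515],-1],[[0.6276,-0.2185,0],[0,0,-0.515],-1],[[0.6276,-0.2185,0],[0,0,-0.515],-1],[[0.6276,-0.2185,0],[0,0,-0.515],-1],[[0.6276,-0.2185,0],[0,0,-0.515],-1],[[0.6276,-0.2185,0],[0,0,-0.515],-1]])

```text
t: 20.18
ee_pos: [560.4, -150.9, 164.9]
orientation: [-2.396, -2.03, 0.001]
ft_force: [-0.6, 0.6, 0.2]
width: 9.6
grasp_force: 30.0
```

```bash
python3 - <<'E'
from lvl import *
s=go(563,-150.7,121,3)
o=get_obs();R=Ro.from_rotvec(o["orientation"]).as_matrix();p=o["ee_pos"]
plan(562.2,-150.7,125,80.8)
f=lambda x,y,z:proj(s,p+R@np.array([x,y,0])+[0,0,z-23]).round(1)
for n,l in(("plate near/feet",[(-30,16,0),(30,16,0),(-30,-16,0),(30,-16,0)]),("plate z10",[(-30,16,10),(30,16,10),(-30,-16,10)]),("near y- ",[(30,-16,10)])):
    print(n,[f(*q).tolist() for q in l])
c=f(0,0,10);x0,y0=int(c[0])-25,int(c[1])-35;print("crop origin",x0,y0)
cv2.imwrite("pics/f.png",cv2.resize(s["pixels"][y0:y0+60,x0:x0+60,::-1],(600,600),interpolation=cv2.INTER_NEAREST))
E
```

```text
pred tail centre tilt 0 [405.9 234.2]
pred tail centre tilt 0.16 [406.5 229.3]
pred tail centre tilt -0.16 [405.3 239. ]
blob 18.0 405.47222222222223 234.9259259259259 (403, 231, 6, 8)
[ 560.9 -150.8  165.5] 20.33
shift [0.0011, 0.0041, 0.135] turn [-0.0002, -0.0003, -0.0018] | t 20.33 pos [ 560.9 -150.8  165.5]
plate near/feet [[390.9, 200.8], [378.3, 192.5], [383.3, 204.3], [370.8, 195.7]]
plate z10 [[391.1, 198.2], [378.5, 189.9], [383.5, 201.6]]
near y-  [[371.0, 193.1]]
crop origin 355 160
```

View pics/f.png

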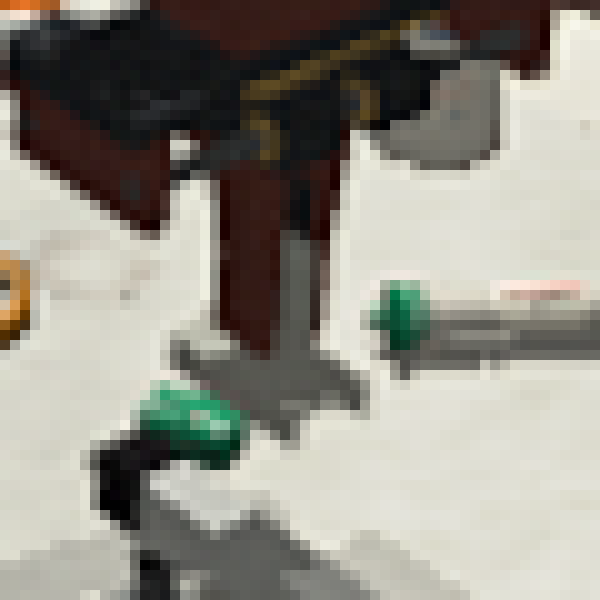

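```bash
python3 -c "
from h import *
plan(562.4,-149,112,80.8)"
```

```text
shift [0.0068, 0.0038, 0.1784] turn [-0.0002, -0.0003, -0.0018] | t 20.33 pos [ 560.9 -150.8  165.5]
```

Emit:
step_arm(deltas=[[[0.0068,0.0038,0.08],[0,0,-0.002],-1],[[0.0068,0.0038,0.14],[0,0,-0.002],-1],[[0.0068,0.0038,0.178],[0,0,-0.002],-1],[[0.0068,0.0038,0.178],[0,0,-0.002],-1],[[0.0068,0.0038,0.178],[0,0,-0.002],-1],[[0.0068,0.0038,0.178],[0,0,-0.002],-1],[[0.0068,0.0038,0.178],[0,0,-0.002],-1]])

```text
t: 20.92
ee_pos: [563.6, -148.6, 113.3]
orientation: [2.389, 2.038, 0.002]
ft_force: [0.3, -0.3, -0.1]
width: 10.1
grasp_force: 30.0
```

```bash
python3 m.py 8; python3 - <<'E'
from h import *
plan(562.4,-149,103,80.8)
s=get_image("scene");o=get_obs();R=Ro.from_rotvec(o["orientation"]).as_matrix();p=o["ee_pos"]
f=lambda x,y,z:proj(s,p+R@np.array([x,y,0])+[0,0,z-22]).round(1).tolist()
print("feet pred tail end",f(-30,16,0),f(-30,13,0),f(-30,-13,0),f(-30,-16,0),"plate top",f(-30,16,14),f(-30,-16,14))
a=np.radians(80.8);X=np.array([np.cos(a),np.sin(a),0]);Y=np.array([-np.sin(a),np.cos(a),0])
print("boom top edges pred at x=-35",[proj(s,np.array([562.2,-150.7,86])-33*X+l*Y).round(1).tolist() for l in(-10,10)])
np.set_printoptions(linewidth=250)
print("cols 370.. rows 200..");print(s["pixels"].mean(2).astype(int)[200:224,372:398])
E
```

```text
M [ 0.051  -0.0847  0.019 ] F [-0.16 -0.18 -0.81] 9.740998796198994 [ 562.9 -148.2  112.4] 21.32
shift [-0.0028, -0.0014, 0.0314] turn [0.0002, -0.0003, 0.0019] | t 21.32 pos [ 562.9 -148.2  112.4]
feet pred tail end [389.4, 213.5] [388.7, 213.8] [382.7, 216.7] [382.0, 217.0] plate top [389.7, 210.0] [382.3, 213.5]
boom top edges pred at x=-35 [[389.0, 216.1], [384.4, 218.3]]
cols 370.. rows 200..
[[106 103 112  75  21  32  31  36  31  35  72  90  81  37 145 215 223 220 217 218 217 216 218 218 219 220]
 [119 105 137  91  24  32  31  33  33  41  74  88  83  32 182 223 218 217 217 219 218 219 221 221 221 219]
 [ 73  72 103  69  27  33  32  37  29  48  75  86  84  31 193 228 217 216 217 219 219 221 221 221 222 221]
 [ 40  39  43  34  25  31  34  34  32  45  78  84  87  57 195 226 217 215 216 216 217 217 219 218 222 219]
 [ 21  83 127  81  23  29  31  32  31  56  82  87  89  64 195 223 216 215 215 216 216 215 216 219 221 220]
 [148 173 184 106  13  25  31  30  28  60  82  86  71  55 188 221 217 218 218 218 217 217 216 216 217 219]
 [185 193 188 151  82  35  24  28  29  58  81  84  66 128
[... 1169 characters left out ...]
  88 112 120 121 125 149 166 188 194 190 185 182 191 218]
 [ 96 176 141  83  84  92  93  92  92  93  90  95 117 131 131 127 125 125 133 170 193 194 191 188 186 194]
 [ 69 145 130  88  80  84  91  93  90  93  89  95 101 122 132 130 128 126 122 131 159 186 194 192 191 188]
 [ 79 119 101  80  79  82  82  93  94  91  92  94  94  98 113 128 131 127 126 121 125 147 167 190 196 191]
 [ 83 118  94  78  78  85  83  88  96  93  91  93  95  93  96 105 128 131 129 125 123 124 128 155 190 199]
 [ 84 112  92  76  83  86  82  85  89  92  91  95  95  95  93  94 100 120 132 129 127 124 120 123 149 167]
 [ 83 113  92  80  82  84  84  82  84  86  96  98  95  93  94  94  91  98 111 125 131 126 125 123 123 132]]
```

Emit:
step_arm(deltas=[[[-0.002,-0.008,0.006],[0,0,0],-1],[[-0.002,-0.008,0.006],[0,0,0],-1],[[-0.002,-0.008,0.006],[0,0,0],-1],[[-0.002,-0.008,0.006],[0,0,0],-1]])

```text
t: 21.7
ee_pos: [560.3, -148.4, 110.3]
orientation: [-2.389, -2.039, -0.0]
ft_force: [0.6, 0.2, -0.2]
width: 9.9
grasp_force: 30.0
```

```bash
python3 - <<'E'
from h import *
np.set_printoptions(linewidth=250)
S=[get_image("scene") for k in range(5)];s=S[-1];o=get_obs();R=Ro.from_rotvec(o["orientation"]).as_matrix();p=o["ee_pos"];print(p,o["ft_force"])
f=lambda x,y,z:proj(s,p+R@np.array([x,y,0])+[0,0,z-22]).round(1).tolist()
print("tail end feet",f(-30,16,0),f(-30,13,0),f(-30,-13,0),f(-30,-16,0))
print("head end feet",f(30,-16,0),f(30,-13,0))
g=s["pixels"].mean(2).astype(int)
print("cols 376.. rows 206..");print(g[206:224,376:398])
print("cols 362.. rows 196..");print(g[196:214,358:378])
E
```

```text
[ 560.41329091 -148.45976818  110.41600184] [ 0.09307082 -0.34371872 -0.21135241]
tail end feet [388.9, 214.3] [388.3, 214.7] [382.2, 217.5] [381.5, 217.8]
head end feet [369.3, 209.1] [370.0, 208.8]
cols 376.. rows 206..
[[ 21  28  32  31  37  74  89  83  40 139 205 217 214 217 219 221 221 221 218 218 218 220]
 [ 65  25  27  28  37  75  89  79 108 196 223 216 212 214 218 221 221 220 220 220 221 222]
 [127  59  34  28  44  74  85  80 104 181 221 222 216 217 219 219 220 220 220 217 217 219]
 [ 99  81  71  54  67  81  85  84  84 106 157 219 228 222 219 219 220 222 223 221 217 216]
 [ 82  86  84  83  83  81  85  85  81  79  90 138 216 231 224 221 222 223 223 222 219 218]
 [ 84  88  86  85  85  84  84  85  85  82  77  79 120 184 221 224 222 222 224 224 221 221]
 [ 81  83  86  85  83  84  86  85  83  81  79  75  83 116 200 223 220 219 219 221 222 222]
 [ 83  82  85  84  87  84  82  82  80 109 103  78  67 117 207 225 217 218 219 218 216 216]
 [ 89  84  81  78  78 105 116 121 104 118 203 177  88 132 189 197 216 221 222 218 215 212]
 [ 91  90  85  81  81  85 102 104  94  93 149 168 148 172 1
[... 1577 characters left out ...]
23  16   5  70 178 129  33  26  32]
 [208 205 207 213 216 171  81   7   9  22  25  15  82 152 172 195 142  50  21  28]
 [211 213 212 213 214 209 129  17   2  14  11  88 114 155 185 189 178 134  65  25]
 [209 210 209 206 208 219 142  22   3   6  17 100 118 104 116 178 198 191 127  59]
 [208 209 209 206 211 221 134   0   8  10  19  86 100  81  77 111 122 123  99  81]
 [207 211 213 211 210 222 126   0   0   1  36  82  93  84  79  76  74  79  82  86]
 [210 210 211 207 206 214 203 119  11   0  37  86  94  90  86  82  81  82  84  88]
 [208 208 208 208 206 210 221 210 141  39  25  81  95  93  90  86  85  84  81  83]
 [209 206 203 202 208 211 214 222 215 159  96  91  94  93  92  90  86  82  83  82]]
```

Emit:
step_arm(deltas=[[[-0.005,0.0015,0],[0,0,0],-1],[[-0.005,0.0015,0],[0,0,0],-1],[[-0.005,0.0015,0.01],[0,0,0],-1],[[-0.005,0.0015,0.018],[0,0,0],-1],[[-0.005,0.0015,0.025],[0,0,0],-1],[[-0.005,0.0015,0.025],[0,0,0],-1],[[-0.005,0.0015,0.025],[0,0,0],-1]])

```text
t: 22.53
ee_pos: [560.4, -149.9, 102.6]
orientation: [-2.389, -2.039, 0.0]
ft_force: [0.3, 0.1, -1.4]
width: 9.5
grasp_force: 30.0
```

```bash
python3 m.py 6; python3 -c "
from lvl import *
go(563,-150.7,121,1);plan(560.4,-150,98.5,80.8)"
```

```text
M [ 0.0625 -0.0742  0.0111] F [-0.07  0.22 -0.46] 9.858814724803159 [ 560.7 -150.   103. ] 22.83
pred tail centre tilt 0 [405.9 234.2]
pred tail centre tilt 0.16 [406.5 229.3]
pred tail centre tilt -0.16 [405.3 239. ]
blob 18.0 405.47222222222223 234.9259259259259 (403, 231, 6, 8)
[ 560.6 -150.   103. ] 22.88
shift [-0.0001, -0.0008, 0.0149] turn [0.0001, -0.0003, 0.0019] | t 22.88 pos [ 560.6 -150.   103. ]
```

The clip is already astride the boom with no contact force. I'll seat it, open and retreat upward.

Emit:
step_arm(deltas=[[[0,0,0.007],[0,0,0],-1],[[0,0,0.0145],[0,0,0],-1],[[0,0,0.0145],[0,0,0],-1],[[0,0,0.0145],[0,0,0],-1],[[0,0,0.0145],[0,0,0],-0.4],[[0,0,0.0145],[0,0,0],-0.4],[[0,0,0.0145],[0,0,0],-0.4],[[0,0,0.0145],[0,0,0],-0.4],[[0,0,0.0145],[0,0,0],-0.4],[[0,0,-0.03],[0,0,0],-0.4],[[0,0,-0.1],[0,0,0],-0.4],[[0,0,-0.2],[0,0,0],-0.4],[[0,0,-0.3],[0,0,0],-0.4],[[0,0,-0.4],[0,0,0],-0.4],[[0,0,-0.4],[0,0,0],-0.4]])

```text
t: 24.13
ee_pos: [563.8, -151.0, 229.0]
orientation: [2.384, 2.034, 0.009]
ft_force: [0.5, 0.5, 1.7]
width: 26.4
grasp_force: 0.0
```

```bash
python3 - <<'E'
from lvl import *
s=go(563,-150.7,121,20);print(get_obs()["width"])
a=np.radians(80.8);X=np.array([np.cos(a),np.sin(a),0]);Y=np.array([-np.sin(a),np.cos(a),0]);c=np.array([560.5,-150,76])
f=lambda x,y,z:proj(s,c+x*X+y*Y+[0,0,z]).round(1).tolist()
print("feet",f(-30,-16,0),f(-30,16,0),f(30,16,0),"looptop",f(-15,0,60),f(15,0,60))
np.set_printoptions(linewidth=250)
g=s["pixels"].mean(2).astype(int);print("cols 366 rows 196");print(g[196:226,364:396])
E
```

```text
pred tail centre tilt 0 [405.9 234.2]
pred tail centre tilt 0.16 [406.5 229.3]
pred tail centre tilt -0.16 [405.3 239. ]
blob 17.5 405.43809523809523 234.87619047619046 (403, 231, 6, 8)
[ 560.6 -150.   223. ] 25.13
26.262492089509678
feet [389.1, 217.6] [381.6, 221.1] [369.5, 212.3] looptop [383.5, 202.0] [377.2, 197.8]
cols 366 rows 196
[[211 213 215 218 219 219 220 220 219 220 220 221 222 221 221 221 220 220 218 218 216 214 214 219 219 220 222 222 211 209 136  70]
 [210 210 213 215 216 218 224 225 222 221 219 221 222 221 222 222 220 217 216 216 215 216 218 221 220 221 220 220 223 231 154  87]
 [207 210 212 211 213 220 192 160 189 204 219 228 227 228 208 193 214 220 218 216 215 217 220 220 220 220 222 221 220 224 214 204]
 [211 208 210 211 216 209 152 102 122 130 154 163 172 193 185 182 192 217 222 219 218 217 217 219 220 221 220 220 221 221 223 222]
 [211 210 210 215 205 162 150 123 105 101 101 100 106 111 143 178 179 189 195 214 218 216 216 218 220 220 219 217 218 218 217 218]
 [211 209 212 220 179  99 103 113 117 101 155 164 114  95  98 119 166 179 182 190 212 217 215 216 217 218
[... 2470 characters left out ...]
 95 106 213 176 124 126 124 126 148 167 190]
 [120 112 117 128  78  30  36  31  85 119  94  79  80  85  84  88  95  89  94  92  95  92  91 147 147 128 128 127 123 124 128 155]
 [140  98  70  78  52  33  36  29  83 113  92  79  81  87  85  83  88  94  95  95  95  96  92  91  97 120 133 130 127 125 121 125]
 [127  83  44  45  35  32  37  29  83 112  94  79  82  85  86  83  85  87  95  99  95  94  94  93  91  98 110 127 130 127 127 124]
 [121  76  43  51  45  35  36  38  57 105  96  81  82  84  84  85  84  86  83  93  98  95  93  93  92  94  94  98 124 131 130 127]
 [117 123  90  50  47  47  48  52  51  70  80  80  82  84  85  85  84  85  82  83  85  88  92  94  94  93  90  89 100 112 130 131]]
```

The clip is seated where predicted, with its right leg at (389.5,217) and the loop at cols 377–384. The boom is still level (blob v=234.9) and the gripper is clear. I'll hand in the job.

```bash
python3 -c "
from workcell import *
print(close_job())"
```

```text
the job is handed in; nothing more can be done
None
```

I handed the job in with the boom lying level on the ridge and the clip seated astride it, both let go. By my camera estimate the clip is within about 2–3 mm of the ridge centre. No verdict came back from the judging call, and I did not measure the bystanders again.

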